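Unstack the snack set onto the lazy susan

ROBOT

A 6-joint arm with a two-finger parallel gripper is mounted at the origin on the work surface. World frame = base frame: x ahead of the robot, y to its left, z up, the work surface at z = 0. Lengths are in mm, angles in degrees, forces in N, time in s.
With the tool pointing down it reaches from about 300 to 850 mm from the base axis. Payload 4.2 kg.
Tool frame: the origin (TCP) lies midway between the tips of the shut fingers; the grasp point (between the pads) lies 19 mm behind it; y points along the fingers, z is the direction in which the jaws open and shut, and the axes are right-handed (so a half turn about y gives the same grasp; the last joint's range is limited). The gripper opens to 91 mm and grips with 3 to 60 N. Pads are 32 mm wide; open, the fingers measure 118 mm over their backs; the gripper's body (76 mm by 178 mm) begins 60 mm behind the grasp point.
Start: joints at [75.229, 18.312, 89.639, -0, 72.044, -1.146], TCP at [135.451, 558.835, 213.976] pointing down, gripper open.
Joint ranges: [-177.97, 177.97], [-48.28, 115.42], [12.27, 149.76], [-77.06, 257.06], [2.81, 150.46], [-146.56, 146.56]. Speed limits (degrees/s): [147.25, 147.25, 180, 180, 180, 180].

INTERFACE

Orientations are given as [roll, pitch, yaw] about the fixed x, y, z axes, in that order (R = Rz(yaw) Ry(pitch) Rx(roll)).
In Python, from workcell import env gives the robot as it stands.
- The arm moves only by the shell command python3 -m handwheel 'ROWS' [FORCE]. ROWS is JSON, a list of rows, each a list of 3 entries, a list of its own where there are three numbers: the opening, from 0 (shut) to 1 (fully open), then the shift along the tool's x, y, z in mm, then the turn, a rotation vector about the tool's x, y, z in degrees. A call has exactly 10 rows; each row shifts and turns the commanded pose from where the row before left it, along the tool's axes as they then stand; what a row does not reach is not made up. A row lasts 1/12 s, in which the tool goes at most 41.7 mm and 7.16 degrees, less where a joint would pass 70% of its speed; a pose out of reach is approached as far as the arm can. A call is refused whole if a number of a shift passes 41.7 or a number of a turn 7.16, either way. A call with a gripper value outside its range is refused whole. The fingers move at their own pace and stop on an object; FORCE is the grip in N (left out, the last holds). Time passes only in rows, so rows that do not move let the fingers close, or fill a call up. It gives the time, the measured TCP pose, the force and the opening at its end, in the units of the state.
- env.state(): the state, without advancing time (a new reading comes with each control period).
- env.grab_frame(name): name is "side" or "top" or "wrist"; returns the picture (420x560x3 uint8, red, green, blue); there is no depth.
- env.camera_info(name): a dict with "fx", "fy", "cx", "cy" (pixels), "camera_from_world" (4x4, takes a point from world to camera coordinates); the wrist camera has in their place "mount" (4x4, takes a point from camera to tool coordinates, whose origin is the TCP and whose axes are the tool frame's). Camera axes: x right, y down, z forward; pixel columns grow to the right and rows downward; lengths in mm; the calibration is good to about 2 mm. A picture is of the moment at which its call begins: read the wrist's pose just before it. camera_info takes no time and is no camera call.
- env.job_done(): hands the job in, once; it reports no verdict.
Trained networks look in the newest picture that a camera, given by its name, has taken for a name from the list of things; names that differ only in an ending like _2 or _b are one class to them, and where a whole thing is asked for, a point or a joint stands for the part that bears it (a point fixed in the world has none). Each returns a list of dicts, best first, with "p" (0 to 1); they miss things now and then, are a little off and sometimes report something else, mostly with a low value. They report only what shows in the picture. A call takes as long as a camera call.
- env.masks_of(camera, label): "region" (420x560 bool, what is visible of it) and "location" ([column, row] in pixels, amid what is visible of it).
The state is a dict: "time_s": time; "qpos": joint angles; "qvel": joint speeds; "effort": joint torques, N m; "ee_pos": TCP position; "ee_rot": TCP orientation; "force": force on the tool from outside, world axes, zero at the start; "torque": the same for the moment, N m; "gripper_width": finger opening in mm.
Only numpy, scipy, OpenCV 4.12 (cv2) and the standard library are available. Lean on these libraries where they do the work, as an engineer would, in place of code of your own. Each camera call takes 0.05 s, during which the arm holds its last target.

TASK

The snack set has been left piled up on the cork mat. Take the pile apart and stand each of its four pieces in the rim on the beech lazy susan that matches its shape and size: square tin in the square rim, glass jar in the large round rim, wooden box in the oblong rim, small round tin in the small round rim. Each must end upright and flat on the floor of its rim; do not tip any piece over, set the jar down gently, and leave the yellow striker and the spoon holder where they are.

Things in the scene. Friction and masses are not known exactly. Their poses are not given: they have to be found in the camera images.
- small_tin_center (a point): Small round steel tin, upright cylinder 30 mm across and 44 mm high, top piece of the pile at the start. Origin at its centre, half-way up; z up.
- wooden_box_center (a point): Closed oblong wooden box, 48 mm (its x) by 34 mm (its y), 40 mm high, second from the top of the pile: it carries the small tin and stands on the jar's lid. Origin at its centre, half-way up; z up.
- glass_jar_center (a point): Squat glass jar with white mints in it and a flat steel screw-top lid (screwed on, stays on): 56 mm across, 56 mm high in all, of which the lid, 52 mm across, is the top 14 mm. Third from the top: it stands on the square tin. Origin at its centre, half-way up; z up.
- square_tin_center (a point): Square steel tin, 62 x 62 mm (sides along its x and y), 44 mm high, bottom piece of the pile, standing on a fixed cork mat 120 mm across and 8 mm thick, on the carrom board. Origin at its centre, half-way up; z up.
- rim_square: Square wooden rim, 78 x 78 mm inside (sides along its x and y): place of the square tin. Fixed on the turntable's deck, which does not turn during the work; 27 mm thick turntable, 310 mm across, pale beech. Rim walls 5 mm thick, total height 9 mm, floor 3 mm above the origin. Origin at the centre of its underside, z up.
- rim_large_round: Large round wooden rim, 72 mm inside diameter: place of the glass jar. Same make, mounting, wall, floor and origin as the square rim.
- rim_oblong: Oblong wooden rim, 64 mm (its x) by 50 mm (its y) inside: place of the wooden box. Same make, mounting, wall, floor and origin as the square rim.
- rim_small_round: Small round wooden rim, 46 mm inside diameter: place of the small round tin. Same make, mounting, wall, floor and origin as the square rim.
- striker: Yellow plastic carrom striker, a disc 41 mm across and 8 mm thick lying on the board beyond the work; to be left alone. Origin at the centre of its underside.
- spoon_holder: Open steel cup 68 mm across and 100 mm high with spoons standing in it to 165 mm, on the far part of the board (an orange bowl stands there too); to be left alone. Origin at the centre of its underside.

How it is judged:
By the outcome, as a careful person would: the job done as asked, in the order asked, and still so for the second after the job is handed in, with the robot touching nothing.
It also fails if it takes over 112 s, if anything falls off the work surface, if the arm or the gripper's body presses on something with over 40 N, if the wrist force passes 120 N, or if a joint passes its speed limit or range.

## Working session

There is one attempt and no reset: what is moved stays moved. The work goes in short steps, Python scripts to look and compute and a shell command to move; the robot and the scene stay as the last step left them, time stands still between calls to the robot, and variables do not carry over. Pictures are saved under pics/ and viewed, and the job is handed in when it is done.

```bash
mkdir -p pics; ls; python3 - <<'E'
from workcell import env
import cv2
s=env.state();print(s)
for n in ["side","top","wrist"]:
    im=env.grab_frame(n);cv2.imwrite(f"pics/{n}0.png",im[:,:,::-1]);print(env.camera_info(n))
print(env.state()['time_s'])
E
```

```text
pics
{'time_s': 0.0, 'qpos': array([ 7.52293713e+01,  1.83538250e+01,  8.97071514e+01, -3.67745610e-05,
        7.20414112e+01, -1.14619501e+00]), 'qvel': array([ 0.1076947 , -0.00318096, -0.048179  ,  0.05727115, -0.04384966,
        0.09714788]), 'effort': array([ 3.10835218e-03, -4.12458622e+01, -2.31972349e+01,  7.29578314e-02,
        4.54510795e-02, -1.40857501e-04]), 'ee_pos': array([135.32079562, 558.33986493, 213.09331687]), 'ee_rot': array([-9.01023678e+01,  2.01315867e-03, -1.36244242e+01]), 'force': array([-0.71889139,  0.63699545, -0.11577876]), 'torque': array([ 0.0496746 , -0.0269658 , -0.00136576]), 'gripper_width': 91.02613317183966}
{'fx': 381.79045444534194, 'fy': 381.79045444534194, 'cx': 276.23148806486495, 'cy': 209.4082693416039, 'camera_from_world': array([[ 7.61542237e-01, -6.48108838e-01, -2.89056438e-03,
        -4.76230962e+02],
       [-3.52550413e-01, -4.10503913e-01, -8.40948716e-01,
         3.05456009e+02],
       [ 5.43839707e-01,  6.41437036e-01, -5.41107107e-01,
         6.01942811e+02],
       [ 0.00000000e+00,  0.00000000e+00,  0.00000000e+00,
  
[... 250 characters left out ...]
09e-01, -2.76777308e-02, -2.91457071e-02,
         6.12710205e+02],
       [ 2.89686699e-02,  6.77603738e-03, -9.99557353e-01,
         1.01254373e+03],
       [ 0.00000000e+00,  0.00000000e+00,  0.00000000e+00,
         1.00000000e+00]])}
{'fx': 299.01704580387536, 'fy': 299.01704580387536, 'cx': 276.67953775443794, 'cy': 210.87758928310842, 'mount': array([[-2.69918314e-04,  9.67448822e-01,  2.53066600e-01,
        -7.02596974e+01],
       [ 3.41393831e-04, -2.53066505e-01,  9.67448824e-01,
        -1.70615930e+02],
       [ 9.99999905e-01,  3.47527532e-04, -2.61973775e-04,
         4.45997992e-01],
       [ 0.00000000e+00,  0.00000000e+00,  0.00000000e+00,
         1.00000000e+00]])}
0.15
```

View pics/side0.png

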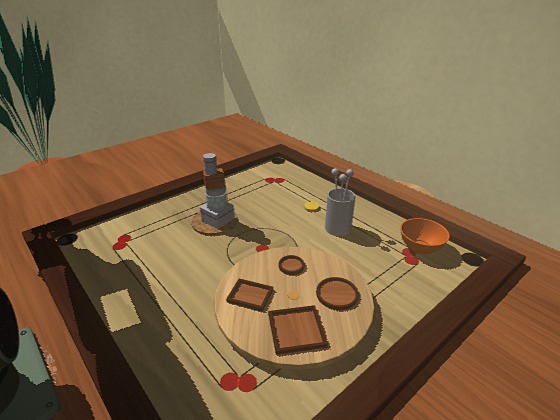

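View pics/top0.png

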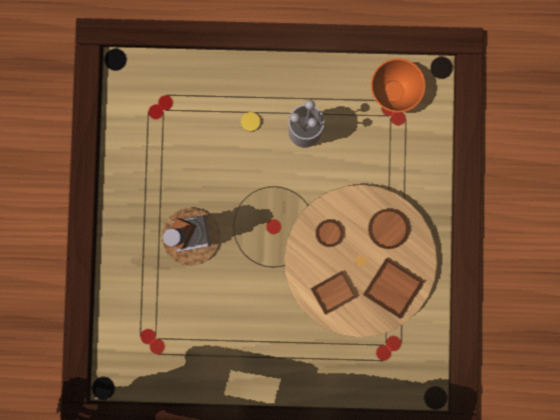

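View pics/wrist0.png

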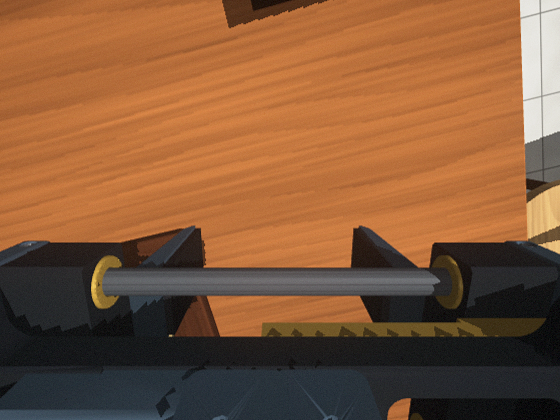

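The side view shows the pile at about (213,195), tallest piece at (210,160). The top view shows the pile at (190,235) and the rims at (329,233), (389,228), (335,292) and (394,287). Now for masks and geometry.

```bash
cat > h.py <<'E'
from workcell import env
import numpy as np, cv2
from scipy.spatial.transform import Rotation as R
def cam(n):
    c=env.camera_info(n);K=np.array([[c['fx'],0,c['cx']],[0,c['fy'],c['cy']],[0,0,1]])
    if 'mount' in c:
        s=env.state();T=np.eye(4);T[:3,:3]=R.from_euler('xyz',s['ee_rot'],degrees=True).as_matrix();T[:3,3]=s['ee_pos']
        E=np.linalg.inv(T@c['mount'])
    else: E=c['camera_from_world']
    return K,E
def proj(C,P):
    K,E=C;P=np.atleast_2d(P);q=(K@(E[:3,:3]@P.T+E[:3,3:])).T;return q[:,:2]/q[:,2:]
def ray(C,uv):
    K,E=C;o=-E[:3,:3].T@E[:3,3];d=E[:3,:3].T@np.linalg.inv(K)@np.array([uv[0],uv[1],1]);return o,d
def atz(C,uv,z):
    o,d=ray(C,uv);return o+d*(z-o[2])/d[2]
def tri(C1,u1,C2,u2):
    o1,d1=ray(C1,u1);o2,d2=ray(C2,u2);d1/=np.linalg.norm(d1);d2/=np.linalg.norm(d2)
    t=np.linalg.lstsq(np.stack([d1,-d2],1),o2-o1,rcond=None)[0];a=o1+t[0]*d1;b=o2+t[1]*d2
    return (a+b)/2,np.linalg.norm(a-b)
E
python3 - <<'E'
from h import *
import pickle
L=["small_tin_center","wooden_box_center","glass_jar_center","square_tin_center","rim_square","rim_large_round","rim_oblong","rim_small_round","striker","spoon_holder"]
D={}
C={n:cam(n) for n in("side","top")}
for n in ("side","top"):
    for l in L:
        r=env.masks_of(n,l); D[n,l]=r
        for q in r[:2]:
            m=q['region'];ys,xs=np.nonzero(m);print(n,l,round(q['p'],2),np.round(q['location'],1),m.sum(),xs.min(),xs.max(),ys.min(),ys.max())
pickle.dump(D,open('m0.pkl','wb'))
for l in L:
    if D['side',l] and D['top',l]:
        p,e=tri(C['side'],D['side',l][0]['location'],C['top'],D['top',l][0]['location']);print(l,p.round(1),e.round(1))
import cv2
for n,(x0,y0,w,h) in {'side':(180,140,80,110),'top':(150,195,90,80)}.items():
    im=cv2.imread(f'pics/{n}0.png')[y0:y0+h,x0:x0+w];cv2.imwrite(f'pics/{n}crop.png',cv2.resize(im,None,fx=5,fy=5,interpolation=cv2.INTER_CUBIC))
print(env.state()['time_s'])
E
```

```text
side small_tin_center 0.79 [209.6 163.1] 285 203 217 153 175
side small_tin_center 0.67 [249.7 296.2] 978 226 272 279 310
side wooden_box_center 0.84 [215.9 179.3] 368 203 225 168 189
side glass_jar_center 0.65 [213.7 199.9] 448 205 227 189 210
side square_tin_center 0.75 [216.5 214.7] 576 200 234 203 228
side rim_square 0.76 [295.5 330.9] 2221 269 327 306 353
side rim_large_round 0.68 [215.3 202.1] 450 205 227 188 210
side rim_large_round 0.6 [338.9 292.9] 1124 316 358 277 310
side rim_oblong 0.9 [249.6 294.1] 1064 227 272 278 311
side rim_small_round 0.94 [290.4 263.1] 435 279 304 254 274
side striker 0.51 [310.9 205.7] 137 305 319 201 211
side spoon_holder 0.59 [340.4 209.6] 1426 325 354 169 237
side spoon_holder 0.46 [291.9 263.5] 419 279 304 255 274
top small_tin_center 0.7 [172.6 236.9] 329 163 185 228 245
top wooden_box_center 0.79 [187.4 226.8] 317 173 196 219 248
top glass_jar_center 0.58 [199.1 234.4] 266 188 203 219 247
top square_tin_center 0.76 [204.5 236.9] 229 195 211 217 248
top rim_square 0.94 [393.8 292.7] 1945 364 423 259 316
top rim_square 0.15 [333.4 291.7] 1102 312 356 272 313
top rim_large_round 0.85 [391.1 230.8] 1338 369 409 209 248
top rim_oblong 0.68 [334.6 293.8] 1143 312 356 272 314
top rim_small_round 0.62 [328.3 233.8] 591 316 342 219 246
top striker 0.68 [251.5 121.9] 303 241 260 112 131
top striker 0.51 [390.9 289. ] 2067 364 423 258 316
top spoon_holder 0.94 [305.2 125.5] 1288 289 324 100 146
small_tin_center [558.2 168.6 179.2] 1.9
wooden_box_center [570.9 156.1 135.4] 10.6
glass_jar_center [554.5 144.1  88.1] 15.2
square_tin_center [551.4 138.7  48.3] 9.0
rim_square [ 455.  -249.    41.5] 4.2
rim_large_round [ 493.5 -147.8  265.9] 192.5
rim_oblong [ 448.2 -128.5   42.9] 0.3
rim_small_round [ 568.5 -113.    43.7] 0.9
striker [796.2  51.5  16.5] 1.0
spoon_holder [783.2 -60.6  63.8] 2.3
1.15
```

View pics/sidecrop.png

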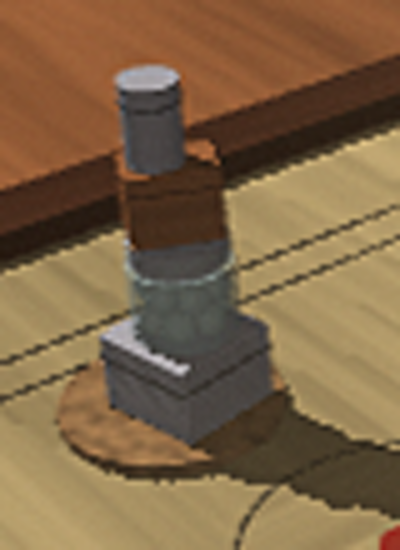

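View pics/topcrop.png

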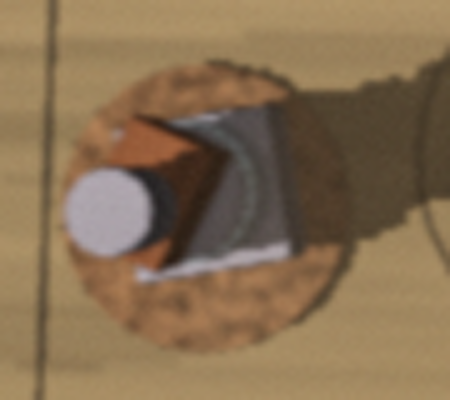

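```bash
python3 - <<'E'
from h import *
import pickle
D=pickle.load(open('m0.pkl','rb'));C={n:cam(n) for n in("side","top")}
# board height guess: rims, ray/plane from both cams
for l,i in (("rim_square",0),("rim_large_round",0),("rim_oblong",0),("rim_small_round",0)):
    m=D['top',l][0]['region'].astype(np.uint8)
    c=max(cv2.findContours(m,0,1)[0],key=cv2.contourArea)[:,0,:].astype(float)
    z=45
    P=np.array([atz(C['top'],u,z)[:2] for u in c],np.float32)
    r=cv2.minAreaRect(P);print(l,'top',np.round(r[0],1),np.round(r[1],1),round(r[2],1))
    k=1 if l=="rim_large_round" else 0
    m=D['side',l][k]['region'].astype(np.uint8)
    c=max(cv2.findContours(m,0,1)[0],key=cv2.contourArea)[:,0,:].astype(float)
    for z in (40,45,50):
        P=np.array([atz(C['side'],u,z)[:2] for u in c],np.float32)
        r=cv2.minAreaRect(P);print('   side',z,np.round(r[0],1),np.round(r[1],1),round(r[2],1))
print(tri(C['side'],(209.3,155.3),C['top'],(171.4,237)))
E
```

```text
rim_square top [ 463.5 -245.8] [90.5 87.8] 59.2
   side 40 [ 463.7 -245. ] [97.4 90.1] 59.0
   side 45 [ 460.7 -248. ] [96.5 89.2] 59.0
   side 50 [ 457.8 -251. ] [95.6 88.4] 59.0
rim_large_round top [ 582.3 -234.4] [78.5 80.5] 1.6
   side 40 [ 581.8 -234.5] [88.5 81.4] 30.8
   side 45 [ 577.7 -237.6] [87.7 80.6] 30.8
   side 50 [ 573.7 -240.7] [86.9 79.9] 30.8
rim_oblong top [ 450.7 -127.2] [62.6 75.5] 29.4
   side 40 [ 452.  -125.3] [71.8 79.8] 30.3
   side 45 [ 449.1 -129.4] [71.1 79.1] 30.3
   side 50 [ 446.2 -133.5] [70.5 78.4] 30.3
rim_small_round top [ 570.9 -113.9] [54.3 52.3] 1.5
   side 40 [ 572.4 -113. ] [64.9 53.7] 49.3
   side 45 [ 568.4 -117.2] [64.3 53.2] 49.3
   side 50 [ 564.5 -121.4] [63.7 52.8] 49.3
(array([558.35742687, 165.73603579, 200.55931649]), np.float64(1.2655836218950276))
```

```bash
python3 - <<'E'
from h import *
s=env.state();Rm=R.from_euler('xyz',s['ee_rot'],degrees=True)
print(Rm.inv().apply(np.array([558+40*np.cos(np.radians(-28)),169+40*np.sin(np.radians(-28)),290])-s['ee_pos']))
E
```

```text
[ 541.24401787  -76.05761613 -289.23345021]
```

```bash
python3 -m handwheel '[[1,[35,-8,-19],[0,0,0]],[1,[35,-8,-19],[0,0,0]],[1,[35,-8,-19],[0,0,0]],[1,[35,-8,-19],[0,0,0]],[1,[35,-8,-19],[0,0,0]],[1,[35,-8,-19],[0,0,0]],[1,[35,-8,-19],[0,0,0]],[1,[35,-8,-19],[0,0,0]],[1,[35,-8,-19],[0,0,0]],[1,[35,-8,-19],[0,0,0]]]' 20
```

```text
time_s: 1.98
ee_pos: [431.9, 290.1, 294.6]
ee_rot: [-90.0, -0.0, -13.6]
force: [1.0, 0.5, 0.3]
gripper_width: 91.3
```

```bash
python3 -m handwheel '[[1,[31.5,0,-16.4],[0,0,0]],[1,[31.5,0,-16.4],[0,0,0]],[1,[31.5,0,-16.4],[0,0,0]],[1,[31.5,0,-16.4],[0,0,0]],[1,[31.5,0,-16.4],[0,0,0]],[1,[31.5,0,-16.4],[0,0,0]],[1,[0,0,0],[0,7.1,0]],[1,[0,0,0],[0,7.1,0]],[1,[0,0,0],[0,0,0]],[1,[0,0,0],[0,0,0]]]' 20
cat > look.py <<'E'
import sys
from h import *
names=sys.argv[2:]
def look(tag,labels,cams=('wrist',)):
    out={}
    for n in cams:
        Cc=cam(n);im=env.grab_frame(n);v=im[:,:,::-1].copy()
        for l in labels:
            for q in env.masks_of(n,l)[:1]:
                c=cv2.findContours(q['region'].astype(np.uint8),0,1)[0];out[n,l]=(Cc,q)
                print(n,l,round(q['p'],2),np.round(q['location'],1))
                cv2.drawContours(v,c,-1,(0,255,0),1)
        cv2.imwrite(f'pics/{n}_{tag}.png',im[:,:,::-1]);cv2.imwrite(f'pics/{n}_{tag}_m.png',v)
    import pickle;pickle.dump(out,open(f'{tag}.pkl','wb'));return out
if __name__=='__main__': look(sys.argv[1],names)
E
python3 look.py a small_tin_center wooden_box_center square_tin_center glass_jar_center
```

```text
time_s: 2.82
ee_pos: [591.3, 151.5, 293.8]
ee_rot: [-90.0, 0.0, -27.7]
force: [-0.4, 0.5, 0.4]
gripper_width: 90.9
wrist small_tin_center 0.83 [273.7 172.9]
wrist wooden_box_center 0.67 [279.8 188.8]
wrist square_tin_center 0.82 [275.  139.7]
wrist glass_jar_center 0.56 [273.8 171.3]
```

View pics/wrist_a_m.png

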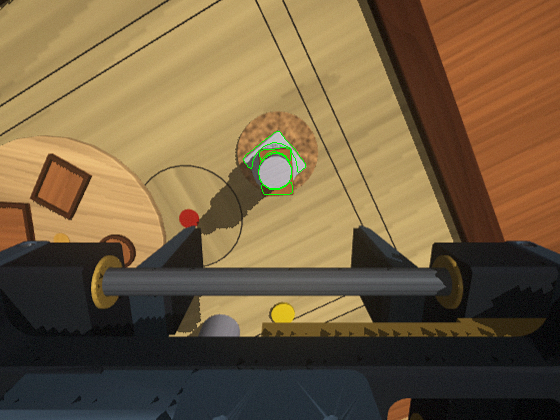

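The wrist view shows the pile at about (275,170), with the tin's top disc at (276,172). The box sides run nearly vertical in the image, so they line up with the tool.

```bash
cat > fit.py <<'E'
from h import *
import pickle
from scipy.optimize import least_squares
E
python3 - <<'E'
from h import *
import pickle
o=pickle.load(open('a.pkl','rb'))
C,q=o['wrist','small_tin_center']
c=max(cv2.findContours(q['region'].astype(np.uint8),0,1)[0],key=cv2.contourArea)
print(cv2.boundingRect(c),cv2.minEnclosingCircle(c))
for z in (197,200,203): print(atz(C,cv2.minEnclosingCircle(c)[0],z).round(1), atz(C,(276,171.5),z).round(1))
C,q=o['wrist','wooden_box_center']
c=max(cv2.findContours(q['region'].astype(np.uint8),0,1)[0],key=cv2.contourArea)
print(cv2.minAreaRect(c))
im=cv2.imread('pics/wrist_a.png')[100:210,220:340];cv2.imwrite('pics/ac.png',cv2.resize(im,None,fx=6,fy=6,interpolation=cv2.INTER_CUBIC))
E
```

```text
(258, 153, 34, 36) ((274.1593322753906, 170.66954040527344), 18.08222770690918)
[557.3 167.4 197. ] [558.7 168.5 197. ]
[557.  167.6 200. ] [558.4 168.7 200. ]
[556.7 167.8 203. ] [558.1 168.9 203. ]
((276.5, 188.0), (12.0, 31.0), 90.0)
```

View pics/ac.png

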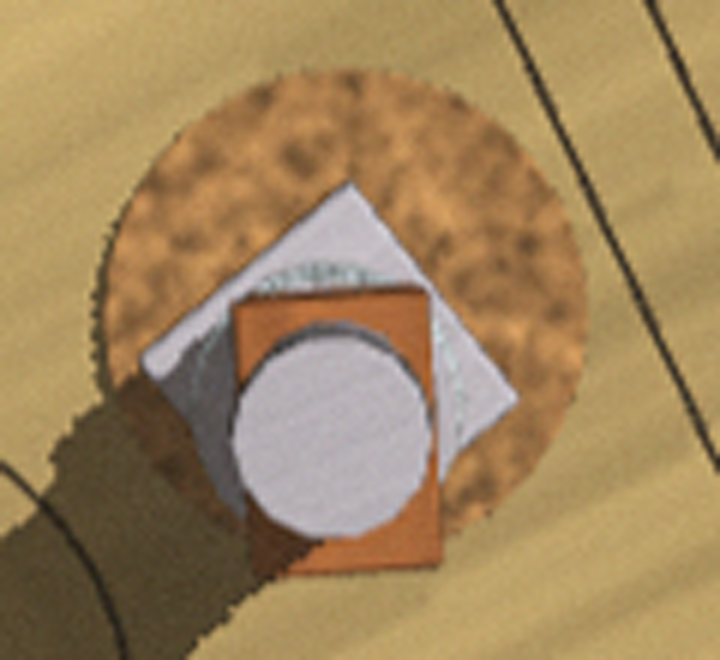

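```bash
python3 -m handwheel '[[0.6,[-18.2,0,-0.6],[0,0,0]],[0.6,[-18.3,0,-0.6],[0,0,0]],[0.6,[0,25,0],[0,0,0]],[0.6,[0,25,0],[0,0,0]],[0.6,[0,25,0],[0,0,0]],[0.6,[0,20,0],[0,0,0]],[0.6,[0,15,0],[0,0,0]],[0.6,[0,10,0],[0,0,0]],[0.6,[0,0,0],[0,0,0]],[0.6,[0,0,0],[0,0,0]]]' 12
python3 look.py b small_tin_center; python3 - <<'E'
from h import *
cv2.imwrite('pics/b_side.png',cv2.resize(env.grab_frame('side')[120:260,150:300,::-1],None,fx=4,fy=4))
E
```

```text
time_s: 3.9
ee_pos: [558.6, 167.7, 174.2]
ee_rot: [-90.0, -0.0, -27.8]
force: [-0.2, 0.6, 1.1]
gripper_width: 54.8
wrist small_tin_center 0.94 [274.5 249.3]
```

View pics/b_side.png

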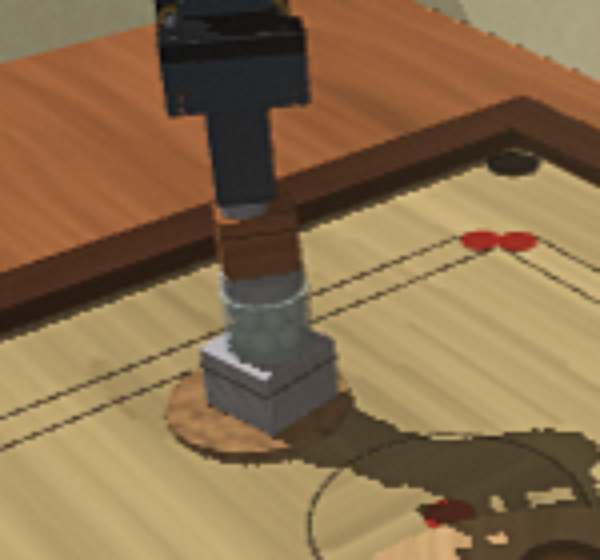

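View pics/wrist_b_m.png

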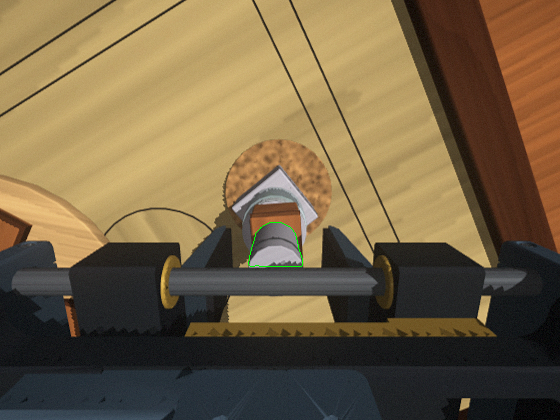

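The tin sits centred at column 276 between the fingers, and the tips are clear above the box. I'll close and lift.

```bash
python3 -m handwheel '[[0,[0,0,0],[0,0,0]],[0,[0,0,0],[0,0,0]],[0,[0,0,0],[0,0,0]],[0,[0,0,0],[0,0,0]],[0,[0,0,0],[0,0,0]],[0,[0,-2,0],[0,0,0]],[0,[0,-5,0],[0,0,0]],[0,[0,-10,0],[0,0,0]],[0,[0,-15,0],[0,0,0]],[0,[0,-20,0],[0,0,0]]]' 12
python3 - <<'E'
from h import *
cv2.imwrite('pics/c_side.png',cv2.resize(env.grab_frame('side')[100:260,150:300,::-1],None,fx=3,fy=3))
s=env.state();Rm=R.from_euler('xyz',s['ee_rot'],degrees=True)
print(Rm.inv().apply(np.array([571,-114,s['ee_pos'][2]])-s['ee_pos']))
E
```

```text
time_s: 4.88
ee_pos: [557.9, 167.4, 226.1]
ee_rot: [-90.1, 0.1, -27.8]
force: [-0.6, 0.2, 0.3]
gripper_width: 29.6
[ 141.01233966   -0.51616578 -244.56681248]
```

View pics/c_side.png

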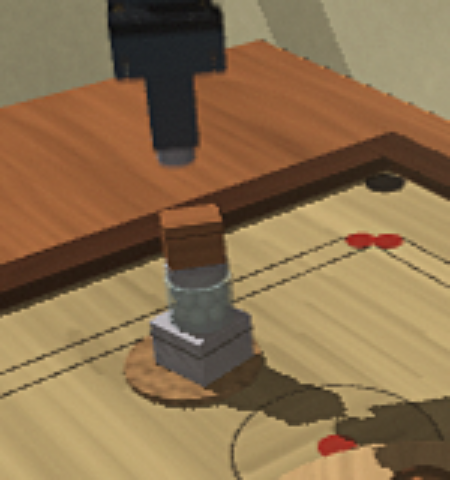

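The tin has lifted cleanly and the pile is undisturbed. Next I'll traverse to the small round rim.

```bash
python3 -m handwheel '[[0,[10,0,-16],[0,0,0]],[0,[14.5,0,-26],[0,0,0]],[0,[15.5,0,-27],[0,0,0]],[0,[15.5,0,-27],[0,0,0]],[0,[15.5,0,-27],[0,0,0]],[0,[15.5,0,-27],[0,0,0]],[0,[15.5,0,-27],[0,0,0]],[0,[15.5,0,-27],[0,0,0]],[0,[14,0,-26],[0,0,0]],[0,[10,0,-15],[0,0,0]]]' 12
python3 look.py d rim_small_round rim_square rim_oblong rim_large_round
```

```text
time_s: 5.77
ee_pos: [569.1, -118.1, 226.4]
ee_rot: [-90.0, -0.1, -27.9]
force: [0.6, -0.5, 0.7]
gripper_width: 29.5
wrist rim_small_round 0.7 [279.2 192.5]
wrist rim_square 0.69 [136.5 164.1]
wrist rim_oblong 0.96 [221.3 103.6]
wrist rim_large_round 0.62 [200.6 230.9]
```

View pics/wrist_d_m.png

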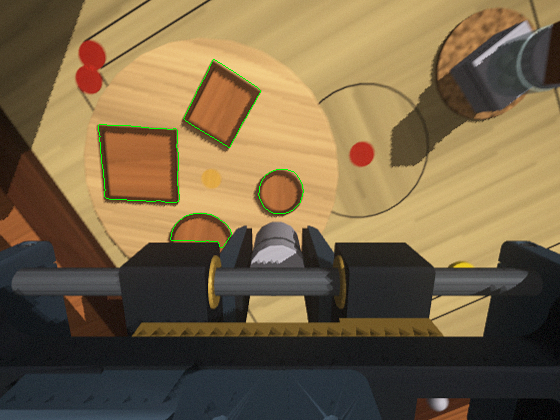

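The wrist view shows the rims cleanly: small round at (280,192), oblong at (221,103), square at (138,164), and the large round partly hidden at (200,230).

```bash
python3 - <<'E'
from h import *
import pickle
o=pickle.load(open('d.pkl','rb'))
for (n,l),(C,q) in o.items():
    c=max(cv2.findContours(q['region'].astype(np.uint8),0,1)[0],key=cv2.contourArea)[:,0].astype(float)
    for z in (40,44):
        P=np.array([atz(C,u,z)[:2] for u in c],np.float32);r=cv2.minAreaRect(P)
        print(l,z,np.round(r[0],1),np.round(r[1],1),round(r[2],1), np.round(cv2.fitEllipse(P)[0],1) if 'round' in l else '')
s=env.state();Rm=R.from_euler('xyz',s['ee_rot'],degrees=True)
print(Rm.inv().apply(np.array([571,-114,s['ee_pos'][2]])-s['ee_pos']))
E
```

```text
rim_small_round 40 [ 570.4 -113.1] [54.7 54.3] 62.1 [ 570.4 -113.1]
rim_small_round 44 [ 569.7 -112.8] [54.1 53.7] 62.1 [ 569.7 -112.8]
rim_square 40 [ 463.3 -245.5] [91.6 88.9] 58.9 
rim_square 44 [ 463.8 -243.7] [90.6 87.9] 58.9 
rim_oblong 40 [ 450.6 -125.7] [61.7 74.8] 30.7 
rim_oblong 44 [ 451.3 -125.2] [61. 74.] 30.7 
rim_large_round 40 [ 565.7 -223.1] [75.8 42.1] 53.4 [ 566.4 -224.1]
rim_large_round 44 [ 565.1 -221.6] [74.9 41.6] 53.4 [ 565.7 -222.5]
[1.31704821e+00 6.30252030e-04 1.25357566e+00]
```

```bash
python3 -m handwheel '[[0,[-1,0,4.9],[0,0,0]],[0,[0,15,0],[0,0,0]],[0,[0,25,0],[0,0,0]],[0,[0,28,0],[0,0,0]],[0,[0,28,0],[0,0,0]],[0,[0,25,0],[0,0,0]],[0,[0,18,0],[0,0,0]],[0,[0,13,0],[0,0,0]],[0,[0,6,0],[0,0,0]],[0,[0,2,0],[0,0,0]]]' 12
python3 - <<'E'
from h import *
cv2.imwrite('pics/e_side.png',cv2.resize(env.grab_frame('side')[180:340,210:370,::-1],None,fx=3,fy=3))
cv2.imwrite('pics/e_top.png',cv2.resize(env.grab_frame('top')[180:340,270:430,::-1],None,fx=3,fy=3))
E
```

```text
time_s: 6.85
ee_pos: [570.3, -109.0, 65.0]
ee_rot: [-90.0, 0.1, -27.7]
force: [0.5, -0.6, -1.0]
gripper_width: 30.0
```

View pics/e_side.png

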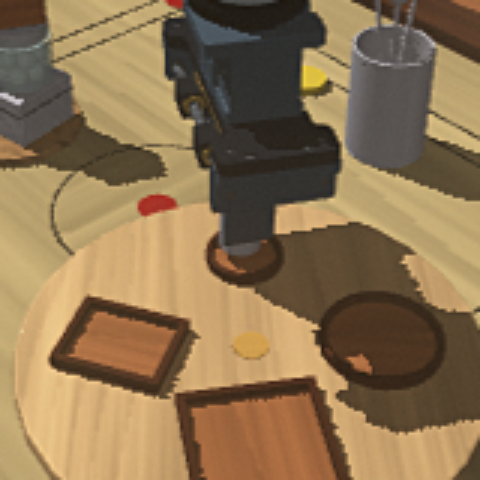

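```bash
python3 -m handwheel '[[0,[2.2,0,-3.7],[0,0,0]],[0,[0,0,0],[0,0,0]],[0,[0,2,0],[0,0,0]],[0,[0,1.5,0],[0,0,0]],[0,[0,1,0],[0,0,0]],[0,[0,1,0],[0,0,0]],[0,[0,1,0],[0,0,0]],[0,[0,0.5,0],[0,0,0]],[0,[0,0,0],[0,0,0]],[0,[0,0,0],[0,0,0]]]' 12
```

```text
time_s: 7.78
ee_pos: [570.9, -114.6, 58.9]
ee_rot: [-90.0, 0.0, -27.8]
force: [1.2, -0.3, -0.4]
gripper_width: 29.5
```

```bash
python3 -m handwheel '[[0,[0,0.5,0],[0,0,0]],[0,[0,0.5,0],[0,0,0]],[0,[0,0.5,0],[0,0,0]],[0,[0,0.5,0],[0,0,0]],[0,[0,0.5,0],[0,0,0]],[0,[0,0,0],[0,0,0]],[0,[0,0,0],[0,0,0]],[0,[0,0,0],[0,0,0]],[0,[0,0,0],[0,0,0]],[0,[0,0,0],[0,0,0]]]' 12
python3 - <<'E'
from h import *
cv2.imwrite('pics/f_side.png',cv2.resize(env.grab_frame('side')[220:290,250:330,::-1],None,fx=6,fy=6))
print(env.state()['ee_pos'],env.state()['force'])
E
```

```text
time_s: 8.62
ee_pos: [571.0, -114.7, 56.5]
ee_rot: [-90.0, -0.0, -27.8]
force: [-0.3, 0.2, -1.2]
gripper_width: 29.5
[ 570.91555267 -114.65907411   56.44866976] [ 0.45666457  0.39549697 -0.31388189]
```

View pics/f_side.png

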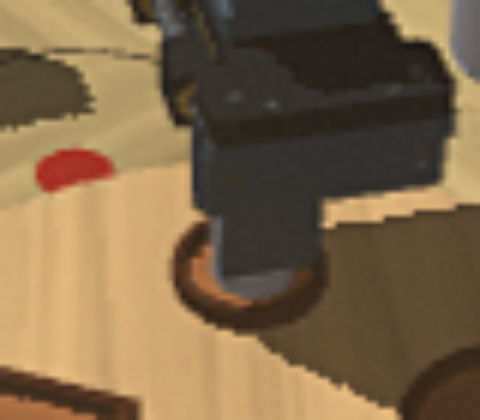

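```bash
python3 -m handwheel '[[0,[-0.6,0.5,1.2],[0,0,0]],[0,[0,0.5,0],[0,0,0]],[0,[0,0.5,0],[0,0,0]],[0,[0,0.5,0],[0,0,0]],[0,[0,0.5,0],[0,0,0]],[0,[0,0.5,0],[0,0,0]],[0,[0,0,0],[0,0,0]],[0,[0,0,0],[0,0,0]],[0,[0,0,0],[0,0,0]],[0,[0,0,0],[0,0,0]]]' 12
```

```text
time_s: 9.5
ee_pos: [571.2, -113.8, 55.9]
ee_rot: [-90.0, -0.1, -27.8]
force: [-4.2, -0.9, 14.2]
gripper_width: 29.8
```

```bash
python3 -m handwheel '[[0,[0,-1,0],[0,0,0]],[0,[0,-0.7,0],[0,0,0]],[0,[0,0,0],[0,0,0]],[0.5,[0,0,0],[0,0,0]],[0.5,[0,0,0],[0,0,0]],[0.5,[0,0,0],[0,0,0]],[0.5,[0,-3,0],[0,0,0]],[0.5,[0,-10,0],[0,0,0]],[0.5,[0,-25,0],[0,0,0]],[0.5,[0,-35,0],[0,0,0]]]' 12
python3 -m handwheel '[[1,[0,-35,0],[0,0,0]],[1,[-12,-28,25],[0,0,0]],[1,[-12,-26,29],[0,0,0]],[1,[-12,-22,32],[0,0,0]],[1,[-12,-10,33],[0,0,0]],[1,[-12,-10,33],[0,0,0]],[1,[-12,-7,33],[0,0,0]],[1,[-12,0,32],[0,0,0]],[1,[-12,0,20],[0,0,0]],[1,[-7,0,7],[0,-3.3,0]]]'
python3 - <<'E'
from h import *
cv2.imwrite('pics/g_side.png',cv2.resize(env.grab_frame('side')[220:290,250:330,::-1],None,fx=6,fy=6))
E
python3 look.py g wooden_box_center square_tin_center
```

```text
time_s: 10.33
ee_pos: [569.0, -112.8, 126.9]
ee_rot: [-90.1, 0.4, -27.8]
force: [1.2, -0.9, 0.3]
gripper_width: 45.8
time_s: 11.17
ee_pos: [593.7, 154.2, 266.8]
ee_rot: [-89.9, -0.0, -24.3]
force: [0.0, -0.7, -0.3]
gripper_width: 91.1
wrist wooden_box_center 0.55 [274.7 172.8]
wrist square_tin_center 0.69 [277.7 142.8]
```

View pics/g_side.png

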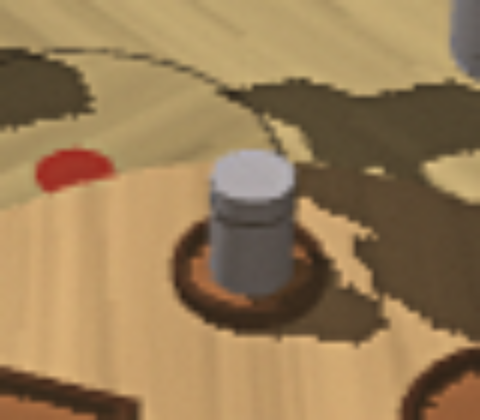

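View pics/wrist_g_m.png

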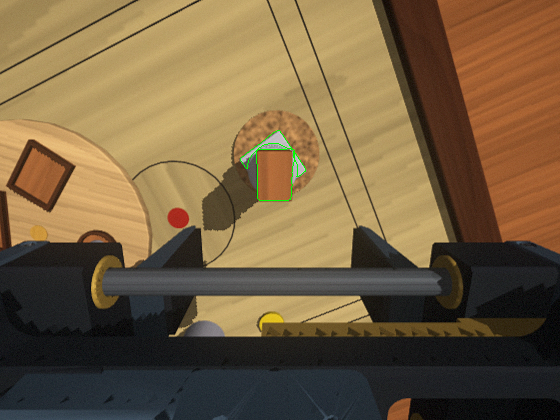

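The tin stands upright inside its rim. The box top is at (275,175), almost aligned with the tool.

```bash
python3 - <<'E'
from h import *
import pickle
o=pickle.load(open('g.pkl','rb'))
C,q=o['wrist','wooden_box_center']
c=max(cv2.findContours(q['region'].astype(np.uint8),0,1)[0],key=cv2.contourArea)[:,0].astype(float)
for z in(153,156,159):
    P=np.array([atz(C,u,z)[:2] for u in c],np.float32);print(z,cv2.minAreaRect(P))
im=cv2.imread('pics/wrist_g.png')[110:220,220:340];cv2.imwrite('pics/gc.png',cv2.resize(im,None,fx=6,fy=6,interpolation=cv2.INTER_CUBIC))
s=env.state();print(s['ee_pos'],s['ee_rot'])
E
```

```text
153 ((563.545166015625, 166.66651916503906), (35.827945709228516, 49.61094665527344), 65.92994689941406)
156 ((563.1802368164062, 166.84210205078125), (35.45003128051758, 49.087650299072266), 65.9295425415039)
159 ((562.8152465820312, 167.01763916015625), (35.072105407714844, 48.564414978027344), 65.92893981933594)
[593.70583987 150.25087837 266.6469858 ] [-9.00052687e+01 -4.00901848e-02 -2.45718470e+01]
```

View pics/gc.png

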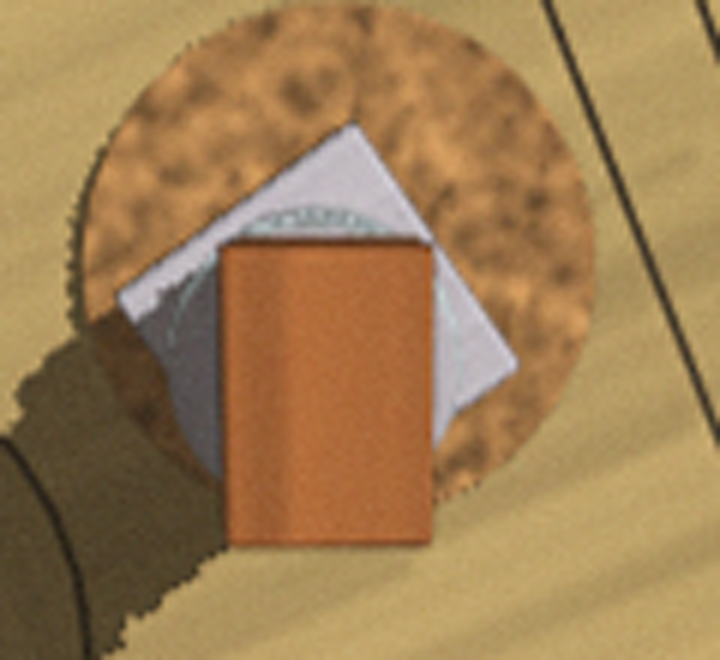

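```bash
python3 look.py g2 wooden_box_center; python3 - <<'E'
from h import *
import pickle
o=pickle.load(open('g2.pkl','rb'))
C,q=o['wrist','wooden_box_center']
c=max(cv2.findContours(q['region'].astype(np.uint8),0,1)[0],key=cv2.contourArea)[:,0].astype(float)
P=np.array([atz(C,u,156)[:2] for u in c],np.float32);r=cv2.minAreaRect(P);print(r)
s=env.state();print(s['ee_pos'],s['ee_rot'])
Rm=R.from_euler('xyz',s['ee_rot'],degrees=True)
print(Rm.inv().apply(np.array([*r[0],s['ee_pos'][2]])-s['ee_pos']))
E
```

```text
wrist wooden_box_center 0.64 [279.1 172.1]
((563.26220703125, 165.5553436279297), (32.95951843261719, 48.892616271972656), 66.33452606201172)
[593.83838396 149.4735346  266.48489649] [-9.00038391e+01 -2.61746167e-02 -2.46388723e+01]
[-3.44967857e+01 -1.58846112e-02  1.87048133e+00]
```

```bash
python3 -m handwheel '[[0.7,[-17.2,0,1.1],[0,-0.7,0]],[0.7,[-17.2,0,1],[0,0,0]],[0.7,[0,25,0],[0,0,0]],[0.7,[0,30,0],[0,0,0]],[0.7,[0,30,0],[0,0,0]],[0.7,[0,25,0],[0,0,0]],[0.7,[0,17,0],[0,0,0]],[0.7,[0,10,0],[0,0,0]],[0.7,[0,0,0],[0,0,0]],[0.7,[0,0,0],[0,0,0]]]' 12
python3 - <<'E'
from h import *
cv2.imwrite('pics/i_side.png',cv2.resize(env.grab_frame('side')[120:260,150:300,::-1],None,fx=4,fy=4))
cv2.imwrite('pics/i_wrist.png',env.grab_frame('wrist')[:,:,::-1])
E
```

```text
time_s: 12.3
ee_pos: [563.7, 166.0, 129.6]
ee_rot: [-90.0, -0.0, -23.9]
force: [-0.2, 0.7, 0.3]
gripper_width: 63.7
```

View pics/i_side.png

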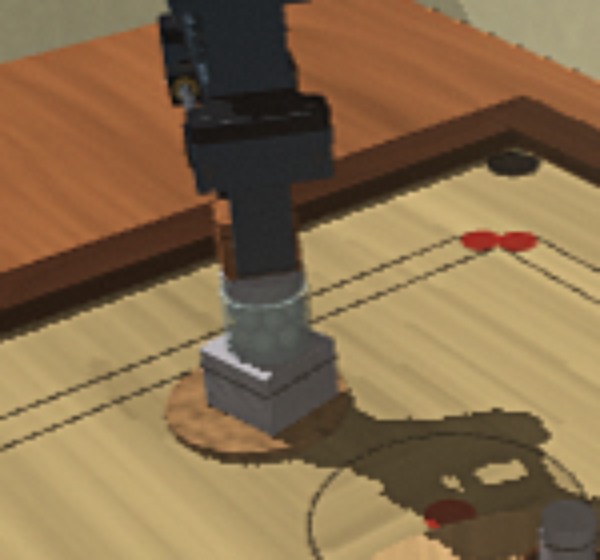

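View pics/i_wrist.png

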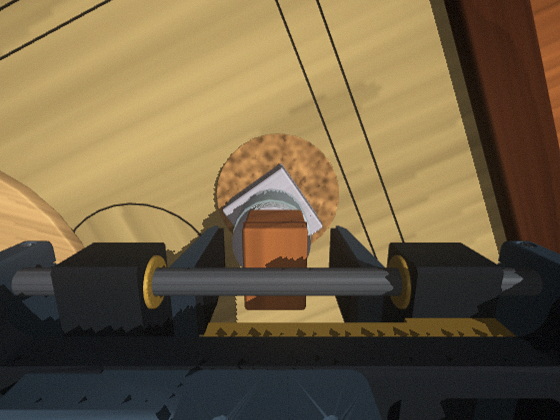

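The fingers straddle the box, centred at column 276, with the tips above the lid. I'll close and lift.

```bash
python3 -m handwheel '[[0,[0,0,0],[0,0,0]],[0,[0,0,0],[0,0,0]],[0,[0,0,0],[0,0,0]],[0,[0,0,0],[0,0,0]],[0,[0,0,0],[0,0,0]],[0,[0,0,0],[0,0,0]],[0,[0,-2,0],[0,0,0]],[0,[0,-5,0],[0,0,0]],[0,[0,-10,0],[0,0,0]],[0,[0,-20,0],[0,0,0]]]' 15
python3 - <<'E'
from h import *
cv2.imwrite('pics/j_side.png',cv2.resize(env.grab_frame('side')[100:260,150:300,::-1],None,fx=3,fy=3))
s=env.state();Rm=R.from_euler('xyz',s['ee_rot'],degrees=True)
print(s['ee_pos'],s['force'],Rm.inv().apply(np.array([451,-126.2,s['ee_pos'][2]])-s['ee_pos']))
E
```

```text
time_s: 13.23
ee_pos: [561.9, 166.2, 165.1]
ee_rot: [-90.2, 0.2, -23.8]
force: [0.5, -0.7, -0.6]
gripper_width: 33.8
[564.94474276 167.06602181 170.70856306] [2.2416178  0.86933242 1.43382364] [  14.21986398   -1.09155153 -314.30076032]
```

View pics/j_side.png

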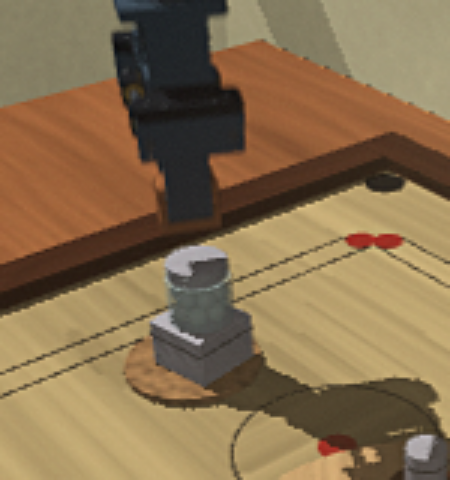

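```bash
python3 -m handwheel '[[0,[0.4,-5,-15],[0,0,0]],[0,[1,-5,-28],[0,0,0]],[0,[2,0,-36],[0,0,0]],[0,[2,0,-38],[0,0,0]],[0,[2,0,-38],[0,0,0]],[0,[2,0,-38],[0,0,0]],[0,[2,0,-38],[0,0,0]],[0,[2,0,-38],[0,0,0]],[0,[1,0,-28],[0,0,0]],[0,[1,0,-15.8],[0,0,0]]]' 15
python3 -m handwheel '[[0,[0,0,0],[0,7.1,0]],[0,[0,0,0],[0,7.1,0]],[0,[0,0,0],[0,7.1,0]],[0,[0,0,0],[0,7.1,0]],[0,[0,0,0],[0,7.1,0]],[0,[0,20,0],[0,0.3,0]],[0,[0,20,0],[0,0,0]],[0,[0,10,0],[0,0,0]],[0,[0,0,0],[0,0,0]],[0,[0,0,0],[0,0,0]]]' 15
python3 look.py k rim_oblong wooden_box_center
```

```text
time_s: 14.12
ee_pos: [448.5, -128.7, 176.1]
ee_rot: [-90.1, 0.0, -24.0]
force: [1.3, 0.4, -0.3]
gripper_width: 33.6
time_s: 14.95
ee_pos: [450.2, -126.0, 126.0]
ee_rot: [-90.1, 0.0, -59.6]
force: [-0.4, 0.6, -0.7]
gripper_width: 33.8
wrist rim_oblong 0.64 [279.2 192.7]
wrist wooden_box_center 0.75 [276.4 246. ]
```

View pics/wrist_k_m.png

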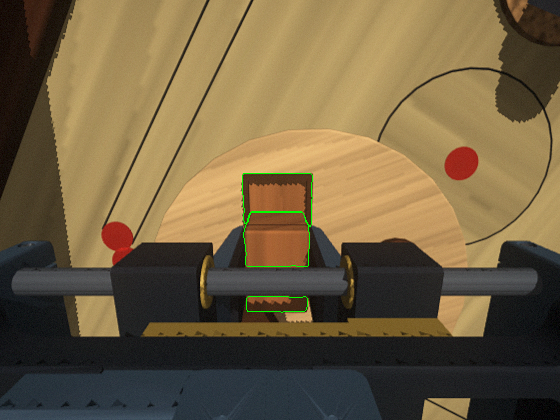

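```bash
python3 -m handwheel '[[0,[0,15,0],[0,0,0]],[0,[0,20,0],[0,0,0]],[0,[0,15,0],[0,0,0]],[0,[0,10,0],[0,0,0]],[0,[0,6,0],[0,0,0]],[0,[0,3,0],[0,0,0]],[0,[0,1.5,0],[0,0,0]],[0,[0,1,0],[0,0,0]],[0,[0,0.5,0],[0,0,0]],[0,[0,0.5,0],[0,0,0]]]' 15
python3 -m handwheel '[[0,[0,0.5,0],[0,0,0]],[0,[0,0.5,0],[0,0,0]],[0,[0,0.5,0],[0,0,0]],[0,[0,0.5,0],[0,0,0]],[0,[0,0.5,0],[0,0,0]],[0,[0,0.5,0],[0,0,0]],[0,[0,0.5,0],[0,0,0]],[0,[0,0,0],[0,0,0]],[0,[0,0,0],[0,0,0]],[0,[0,0,0],[0,0,0]]]' 15
python3 - <<'E'
from h import *
cv2.imwrite('pics/l_side.png',cv2.resize(env.grab_frame('side')[240:330,200:300,::-1],None,fx=6,fy=6))
E
```

```text
time_s: 15.93
ee_pos: [451.4, -125.9, 54.1]
ee_rot: [-89.9, -0.0, -59.6]
force: [0.2, 0.9, -1.3]
gripper_width: 34.4
time_s: 16.77
ee_pos: [451.0, -125.8, 51.4]
ee_rot: [-90.0, -0.0, -59.6]
force: [-2.7, 0.6, 10.2]
gripper_width: 33.7
```

View pics/l_side.png

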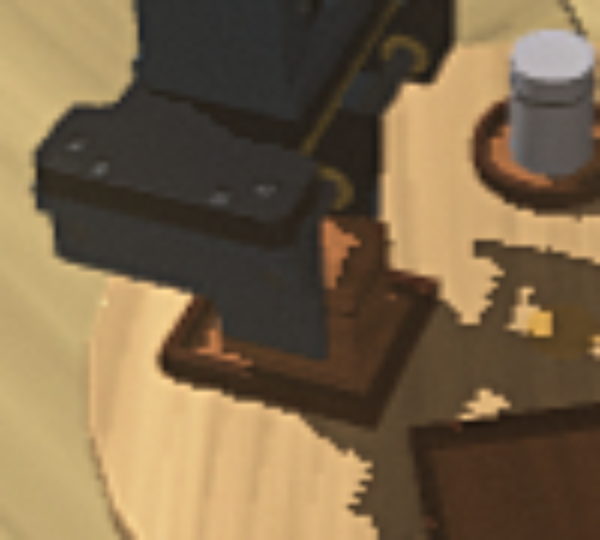

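```bash
python3 -m handwheel '[[0,[0,-0.8,0],[0,0,0]],[0,[0,0,0],[0,0,0]],[0.55,[0,0,0],[0,0,0]],[0.55,[0,0,0],[0,0,0]],[0.55,[0,0,0],[0,0,0]],[0.55,[0,-3,0],[0,0,0]],[0.55,[0,-10,0],[0,0,0]],[0.55,[0,-25,0],[0,0,0]],[0.55,[0,-40,0],[0,0,0]],[0.55,[0,-40,0],[0,0,0]]]' 15
python3 -m handwheel '[[1,[0,-30,0],[0,-7.1,0]],[1,[0,-20,0],[0,-7.1,0]],[1,[0,-10,0],[0,-7.1,0]],[1,[0,0,0],[0,-7.1,0]],[1,[0,0,0],[0,-7.1,0]],[1,[2,0,20],[0,0,0]],[1,[3,0,34],[0,0,0]],[1,[3,0,38],[0,0,0]],[1,[3,0,38],[0,0,0]],[1,[3,0,38],[0,0,0]]]'
python3 -m handwheel '[[1,[2,0,38],[0,0,0]],[1,[2,0,38],[0,0,0]],[1,[1,0,34],[0,0,0]],[1,[0,0,18],[0,0,0]],[1,[0,0,4],[0,0,0]],[1,[0,0,0],[0,0,0]],[1,[0,0,0],[0,0,0]],[1,[0,0,0],[0,0,0]],[1,[0,0,0],[0,0,0]],[1,[0,0,0],[0,0,0]]]'
python3 - <<'E'
from h import *
cv2.imwrite('pics/m_side.png',cv2.resize(env.grab_frame('side')[240:330,200:300,::-1],None,fx=6,fy=6))
E
python3 look.py m glass_jar_center square_tin_center
```

```text
time_s: 17.65
ee_pos: [449.9, -125.5, 169.5]
ee_rot: [-90.1, 0.1, -59.6]
force: [0.9, -0.2, -0.1]
gripper_width: 50.0
time_s: 18.48
ee_pos: [532.8, 23.2, 229.0]
ee_rot: [-90.0, -0.0, -24.2]
force: [1.2, 0.1, 0.4]
gripper_width: 91.3
time_s: 19.32
ee_pos: [590.6, 139.1, 229.3]
ee_rot: [-90.0, -0.0, -24.2]
force: [-0.2, -0.5, -0.6]
gripper_width: 91.4
wrist glass_jar_center 0.89 [286.3 166.7]
wrist square_tin_center 0.93 [285.4 140.8]
```

View pics/m_side.png

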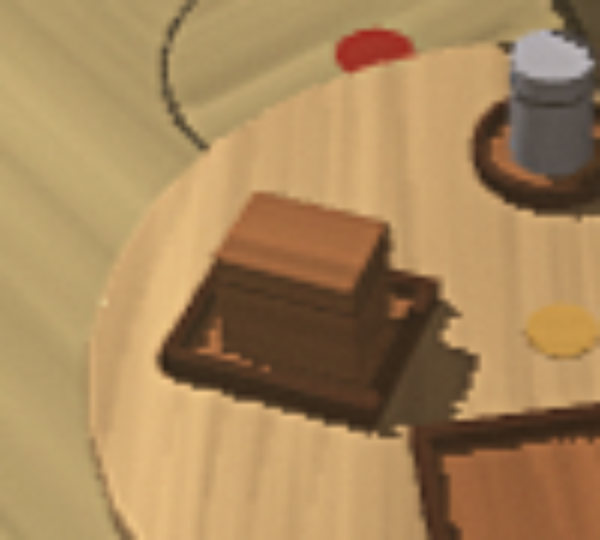

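View pics/wrist_m_m.png

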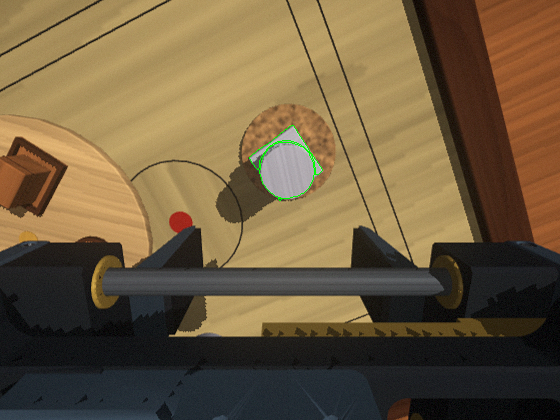

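The box stands flat in the oblong rim. The jar's lid is at about (288,170).

```bash
python3 - <<'E'
from h import *
import pickle
o=pickle.load(open('m.pkl','rb'))
C,q=o['wrist','glass_jar_center']
c=max(cv2.findContours(q['region'].astype(np.uint8),0,1)[0],key=cv2.contourArea)[:,0].astype(float)
for z in (104,116):
    P=np.array([atz(C,u,z)[:2] for u in c],np.float32);print(z,cv2.minEnclosingCircle(P),cv2.fitEllipse(P))
im=cv2.imread('pics/wrist_m.png')[95:215,230:350];cv2.imwrite('pics/mc.png',cv2.resize(im,None,fx=5,fy=5,interpolation=cv2.INTER_CUBIC))
C,q=o['wrist','square_tin_center']
c=max(cv2.findContours(q['region'].astype(np.uint8),0,1)[0],key=cv2.contourArea)[:,0].astype(float)
P=np.array([atz(C,u,60)[:2] for u in c],np.float32);print(cv2.minAreaRect(P))
s=env.state();print(s['ee_pos'],s['ee_rot'])
E
```

```text
104 ((563.4461669921875, 162.52810668945312), 28.50628089904785) ((563.727783203125, 162.6698455810547), (53.5747184753418, 55.81277084350586), 83.62245178222656)
116 ((561.9566040039062, 162.77459716796875), 27.35009765625) ((562.226806640625, 162.91053771972656), (51.40177917480469, 53.549041748046875), 83.62237548828125)
((561.5394897460938, 163.86199951171875), (62.29332733154297, 61.6244010925293), 11.0953369140625)
[590.83595356 139.76950988 229.14474086] [-8.99890135e+01 -9.94057491e-03 -2.41602722e+01]
```

View pics/mc.png

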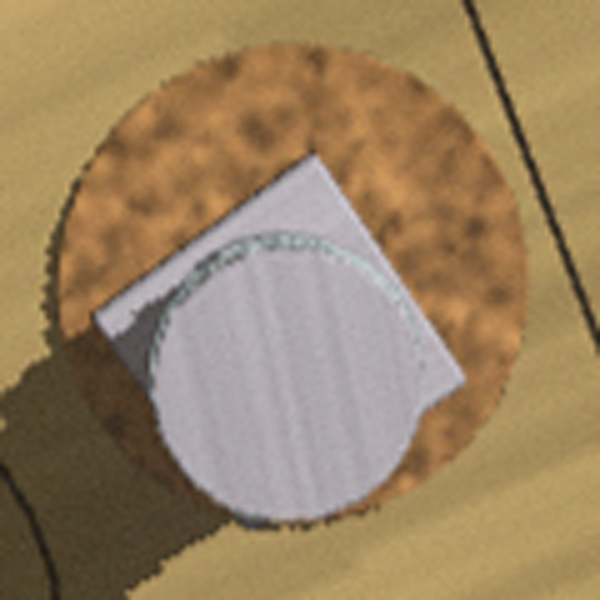

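```bash
python3 -m handwheel '[[1,[-17.6,0,4.6],[0,0,0]],[1,[-17.7,0,4.7],[0,0,0]],[1,[0,28,0],[0,0,0]],[1,[0,32,0],[0,0,0]],[1,[0,32,0],[0,0,0]],[1,[0,28,0],[0,0,0]],[1,[0,20,0],[0,0,0]],[1,[0,13.6,0],[0,0,0]],[1,[0,0,0],[0,0,0]],[1,[0,0,0],[0,0,0]]]' 12
python3 - <<'E'
from h import *
cv2.imwrite('pics/n_side.png',cv2.resize(env.grab_frame('side')[120:260,150:300,::-1],None,fx=4,fy=4))
cv2.imwrite('pics/n_wrist.png',env.grab_frame('wrist')[:,:,::-1])
E
```

```text
time_s: 20.35
ee_pos: [562.3, 163.0, 75.1]
ee_rot: [-90.0, 0.1, -24.1]
force: [0.7, -0.0, -0.0]
gripper_width: 91.2
```

View pics/n_side.png

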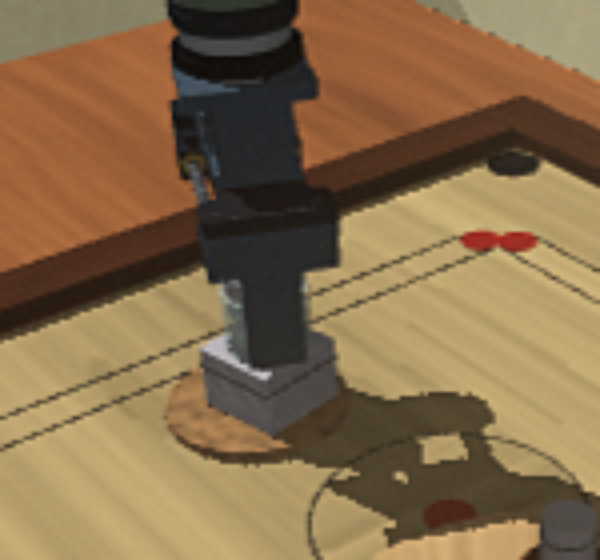

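View pics/n_wrist.png

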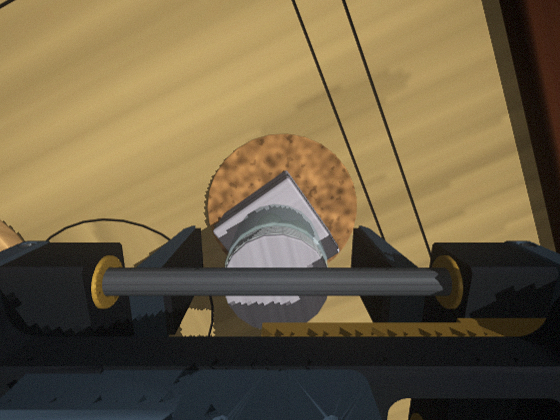

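The jar is centred at column 276 between the jaws. I'll close and lift gently.

```bash
python3 -m handwheel '[[0.3,[0,0,0],[0,0,0]],[0.3,[0,0,0],[0,0,0]],[0.3,[0,0,0],[0,0,0]],[0.3,[0,0,0],[0,0,0]],[0.3,[0,0,0],[0,0,0]],[0.3,[0,0,0],[0,0,0]],[0.3,[0,-1,0],[0,0,0]],[0.3,[0,-3,0],[0,0,0]],[0.3,[0,-6,0],[0,0,0]],[0.3,[0,-6,0],[0,0,0]]]' 20
python3 - <<'E'
from h import *
cv2.imwrite('pics/o_side.png',cv2.resize(env.grab_frame('side')[120:260,150:300,::-1],None,fx=4,fy=4))
print(env.state()['force'],env.state()['ee_pos'])
E
```

```text
time_s: 21.28
ee_pos: [562.3, 163.1, 91.5]
ee_rot: [-90.0, 0.0, -24.1]
force: [-0.5, -0.2, -2.1]
gripper_width: 55.5
[ 0.58860741 -0.74318134 -1.01198815] [563.29802419 163.36247961  93.11961585]
```

View pics/o_side.png

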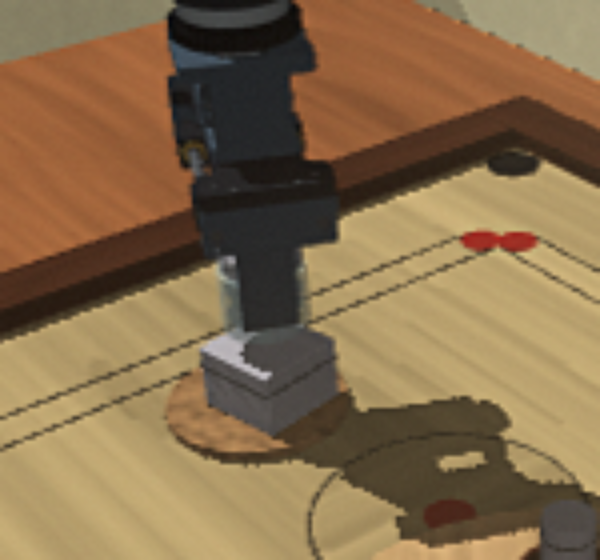

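```bash
python3 -m handwheel '[[0.3,[0,-10,0],[0,0,0]],[0.3,[0,-20,0],[0,0,0]],[0.3,[0,-25,0],[0,0,0]],[0.3,[4,-20,-8],[0,0,0]],[0.3,[9,-12,-18],[0,0,0]],[0.3,[13,0,-26],[0,0,0]],[0.3,[14,0,-28],[0,0,0]],[0.3,[15,0,-29],[0,0,0]],[0.3,[15,0,-29],[0,0,0]],[0.3,[15,0,-29],[0,0,0]]]' 20
python3 -m handwheel '[[0.3,[15,0,-29],[0,0,0]],[0.3,[15,0,-29],[0,0,0]],[0.3,[15,0,-29],[0,0,0]],[0.3,[15,0,-29],[0,0,0]],[0.3,[14,0,-28],[0,0,0]],[0.3,[10,0,-22],[0,0,0]],[0.3,[7,0,-14],[0,0,0]],[0.3,[4,0,-8],[0,0,0]],[0.3,[0,0,0],[0,0,0]],[0.3,[0,0,0],[0,0,0]]]' 20
python3 look.py p rim_large_round glass_jar_center; python3 - <<'E'
from h import *
import pickle
s=env.state();print(s['ee_pos'])
cv2.imwrite('pics/p_top.png',cv2.resize(env.grab_frame('top')[180:340,270:450,::-1],None,fx=3,fy=3))
E
```

```text
time_s: 22.17
ee_pos: [571.7, -25.5, 179.3]
ee_rot: [-90.0, -0.0, -24.1]
force: [0.1, 0.3, -1.5]
gripper_width: 55.5
time_s: 23.0
ee_pos: [581.6, -233.6, 178.4]
ee_rot: [-89.9, 0.0, -24.1]
force: [-0.2, -0.7, -2.7]
gripper_width: 55.6
wrist rim_large_round 0.58 [278.1 191.5]
wrist glass_jar_center 0.6 [277.5 252. ]
[ 581.75211044 -232.88261703  178.41002652]
```

View pics/wrist_p_m.png

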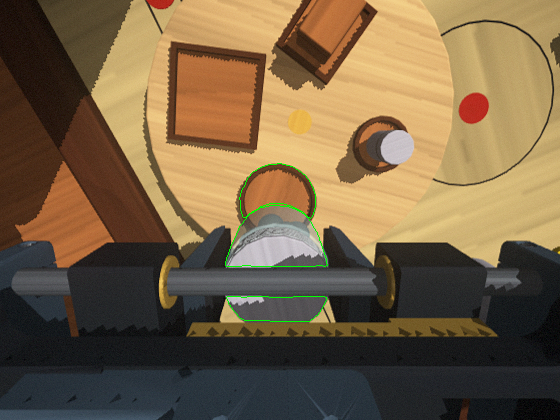

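```bash
python3 - <<'E'
from h import *
import pickle
C=pickle.load(open('p.pkl','rb'))['wrist','rim_large_round'];q=C[1];C=C[0]
c=max(cv2.findContours(q['region'].astype(np.uint8),0,1)[0],key=cv2.contourArea)[:,0].astype(float)
c=c[c[:,1]<205]
P=np.array([atz(C,u,44)[:2] for u in c])
from scipy.optimize import least_squares
r=least_squares(lambda p:np.hypot(*(P-p[:2]).T)-p[2],[582,-234,41]);print(r.x,np.abs(r.fun).max())
r=least_squares(lambda p:np.hypot(*(P-p[:2]).T)-41,[582,-234]);print(r.x)
E
```

```text
[ 567.82798792 -225.75274305   29.90330066] 13.293016630315229
[ 574.08092801 -226.22761023]
```

```bash
python3 - <<'E'
from h import *
import pickle
from scipy.optimize import least_squares
C,q=pickle.load(open('p.pkl','rb'))['wrist','rim_large_round']
m=q['region'];pts=[]
for x in range(246,312,2):
    ys=np.nonzero(m[:,x])[0]; 
    if len(ys): pts.append((x,ys.min()))
print(pts[::4])
for z in(40,44):
    P=np.array([atz(C,u,z)[:2] for u in pts])
    r=least_squares(lambda p:np.hypot(*(P-p[:2]).T)-p[2],[582,-234,41],loss='soft_l1');print(r.x,np.abs(r.fun).max())
    r=least_squares(lambda p:np.hypot(*(P-p[:2]).T)-41,[582,-234],loss='soft_l1');print(r.x)
E
```

```text
[(246, np.int64(180)), (254, np.int64(171)), (262, np.int64(166)), (270, np.int64(164)), (278, np.int64(163)), (286, np.int64(165)), (294, np.int64(167)), (302, np.int64(173)), (310, np.int64(182))]
[ 582.3141846  -232.85750468   40.24584095] 0.5668936683284684
[ 583.07238584 -233.2522846 ]
[ 581.47706298 -232.49083835   39.72449292] 0.5595848242391099
[ 582.75488739 -233.15996714]
```

View pics/p_top.png

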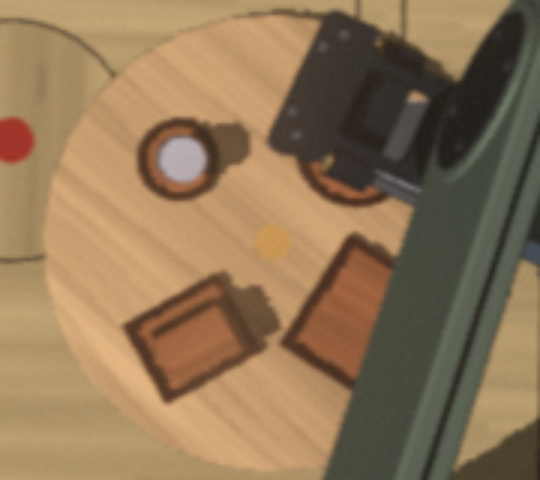

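The rim fits to (582.6, -233.3) and the TCP is within 1 mm of it. I'll lower slowly; contact is predicted at TCP z of about 53.

```bash
python3 -m handwheel '[[0.3,[0.7,12,0],[0,0,0]],[0.3,[0,20,0],[0,0,0]],[0.3,[0,25,0],[0,0,0]],[0.3,[0,22,0],[0,0,0]],[0.3,[0,16,0],[0,0,0]],[0.3,[0,11,0],[0,0,0]],[0.3,[0,7,0],[0,0,0]],[0.3,[0,4,0],[0,0,0]],[0.3,[0,2,0],[0,0,0]],[0.3,[0,1,0],[0,0,0]]]' 20
python3 -m handwheel '[[0.3,[0,1,0],[0,0,0]],[0.3,[0,0.8,0],[0,0,0]],[0.3,[0,0.5,0],[0,0,0]],[0.3,[0,0.5,0],[0,0,0]],[0.3,[0,0.5,0],[0,0,0]],[0.3,[0,0.4,0],[0,0,0]],[0.3,[0,0.3,0],[0,0,0]],[0.3,[0,0,0],[0,0,0]],[0.3,[0,0,0],[0,0,0]],[0.3,[0,0,0],[0,0,0]]]' 20
```

```text
time_s: 24.03
ee_pos: [582.9, -234.8, 58.9]
ee_rot: [-90.0, -0.1, -24.1]
force: [0.0, -0.4, -1.4]
gripper_width: 55.3
time_s: 24.87
ee_pos: [582.3, -234.7, 54.3]
ee_rot: [-90.0, 0.0, -24.1]
force: [-0.3, -0.0, -1.8]
gripper_width: 55.7
```

```bash
python3 -m handwheel '[[0.3,[0,0.3,0.8],[0,0,0]],[0.3,[0,0.3,0],[0,0,0]],[0.3,[0,0.3,0],[0,0,0]],[0.3,[0,0.3,0],[0,0,0]],[0.3,[0,0.2,0],[0,0,0]],[0.3,[0,0.2,0],[0,0,0]],[0.3,[0,0,0],[0,0,0]],[0.3,[0,0,0],[0,0,0]],[0.3,[0,0,0],[0,0,0]],[0.3,[0,0,0],[0,0,0]]]' 20
python3 - <<'E'
from h import *
print(env.state()['force'],env.state()['ee_pos'])
cv2.imwrite('pics/q_side.png',cv2.resize(env.grab_frame('side')[240:340,290:390,::-1],None,fx=6,fy=6))
E
```

```text
time_s: 25.7
ee_pos: [582.7, -233.9, 53.5]
ee_rot: [-90.0, -0.0, -24.1]
force: [-2.4, 0.9, 5.9]
gripper_width: 55.6
[-2.37561157  0.91410664  5.87272007] [ 582.71469417 -233.90907261   53.54746878]
```

View pics/q_side.png

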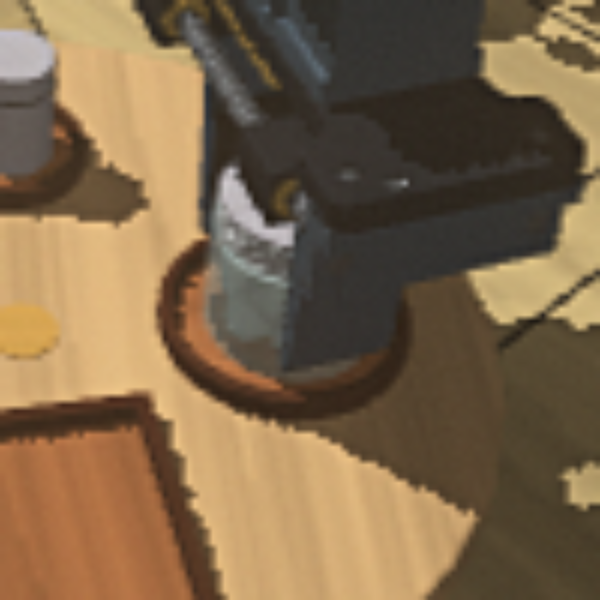

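```bash
python3 -m handwheel '[[0.3,[0,-0.3,0],[0,0,0]],[0.78,[0,0,0],[0,0,0]],[0.78,[0,0,0],[0,0,0]],[0.78,[0,0,0],[0,0,0]],[0.78,[0,-2,0],[0,0,0]],[0.78,[0,-8,0],[0,0,0]],[0.78,[0,-20,0],[0,0,0]],[0.78,[0,-33,0],[0,0,0]],[0.78,[0,-36,0],[0,0,0]],[0.78,[0,-36,0],[0,0,0]]]' 20
python3 -m handwheel '[[1,[-6,0,15],[0,0,0]],[1,[-12,0,31],[0,0,0]],[1,[-14.5,0,37],[0,0,0]],[1,[-14.5,0,37],[0,0,0]],[1,[-14.5,0,37],[0,0,0]],[1,[-14.5,0,37],[0,0,0]],[1,[-14.5,0,37],[0,0,0]],[1,[-14.5,0,37],[0,0,0]],[1,[-14.5,0,37],[0,0,0]],[1,[-13,0,33],[0,0,0]]]'
python3 -m handwheel '[[1,[-10,0,25],[0,0,0]],[1,[-6,0,14.6],[0,0,0]],[1,[0,0,0],[0,-7.1,0]],[1,[0,0,0],[0,-7.1,0]],[1,[0,0,0],[0,-7.1,0]],[1,[0,0,0],[0,-7.1,0]],[1,[0,0,0],[0,-6.8,0]],[1,[0,0,0],[0,0,0]],[1,[0,0,0],[0,0,0]],[1,[0,0,0],[0,0,0]]]'
python3 - <<'E'
from h import *
cv2.imwrite('pics/r_side.png',cv2.resize(env.grab_frame('side')[230:330,220:380,::-1],None,fx=5,fy=5))
E
python3 look.py r square_tin_center
```

```text
time_s: 26.58
ee_pos: [582.3, -233.9, 189.8]
ee_rot: [-90.0, 0.0, -24.1]
force: [0.5, -0.6, 0.7]
gripper_width: 71.5
time_s: 27.42
ee_pos: [599.7, 131.3, 188.7]
ee_rot: [-89.9, -0.0, -24.1]
force: [0.2, -0.5, -0.2]
gripper_width: 91.3
time_s: 28.25
ee_pos: [601.5, 171.0, 188.2]
ee_rot: [-90.0, -0.0, 10.9]
force: [-1.0, -0.8, -0.6]
gripper_width: 91.3
wrist square_tin_center 0.88 [275.5 161.4]
```

View pics/r_side.png

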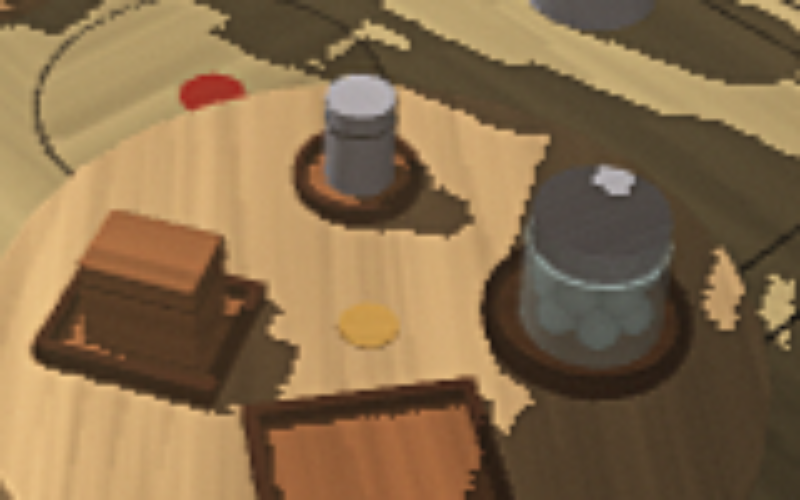

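View pics/wrist_r_m.png

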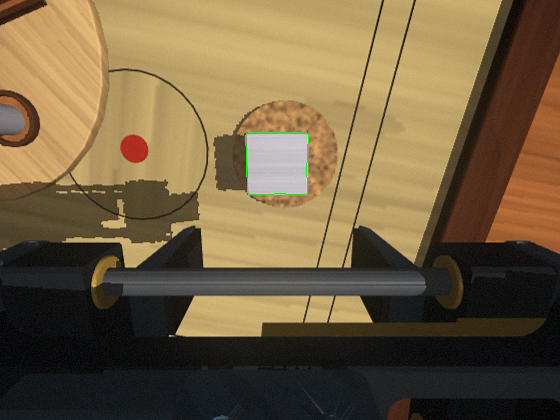

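```bash
python3 - <<'E'
from h import *
import pickle
C,q=pickle.load(open('r.pkl','rb'))['wrist','square_tin_center']
c=max(cv2.findContours(q['region'].astype(np.uint8),0,1)[0],key=cv2.contourArea)[:,0].astype(float)
for z in(57,60,63):
    P=np.array([atz(C,u,z)[:2] for u in c],np.float32);r=cv2.minAreaRect(P);print(z,r)
s=env.state();print(s['ee_pos'],s['ee_rot'])
Rm=R.from_euler('xyz',s['ee_rot'],degrees=True)
print(Rm.inv().apply(np.array([*r[0],s['ee_pos'][2]])-s['ee_pos']))
E
```

```text
57 ((562.2826538085938, 163.31069946289062), (61.63655471801758, 62.360965728759766), 10.962709426879883)
60 ((561.9873657226562, 163.25621032714844), (61.02392578125, 61.74103546142578), 10.962753295898438)
63 ((561.6921997070312, 163.20175170898438), (60.41115188598633, 61.12115478515625), 10.962711334228516)
[601.45594782 171.18428069 188.09070495] [-8.99988207e+01 -3.66084427e-03  1.09961839e+01]
[-4.05562977e+01 -2.59646746e-03 -2.51287773e-01]
```

The jar stands upright in the large round rim. The square tin is at (277,164), aligned with the tool. I'll descend on it.

```bash
python3 -m handwheel '[[1,[-20,0,-0.1],[0,0,0]],[1,[-20.2,0,-0.1],[0,0,0]],[1,[0,28,0],[0,0,0]],[1,[0,33,0],[0,0,0]],[1,[0,33,0],[0,0,0]],[1,[0,29,0],[0,0,0]],[1,[0,21,0],[0,0,0]],[1,[0,14.6,0],[0,0,0]],[1,[0,0,0],[0,0,0]],[1,[0,0,0],[0,0,0]]]' 20
python3 - <<'E'
from h import *
cv2.imwrite('pics/s_side.png',cv2.resize(env.grab_frame('side')[120:260,150:300,::-1],None,fx=4,fy=4))
cv2.imwrite('pics/s_wrist.png',env.grab_frame('wrist')[:,:,::-1])
E
```

```text
time_s: 29.23
ee_pos: [561.8, 163.4, 29.1]
ee_rot: [-90.0, 0.1, 11.0]
force: [0.0, -0.1, 0.2]
gripper_width: 91.4
```

View pics/s_wrist.png

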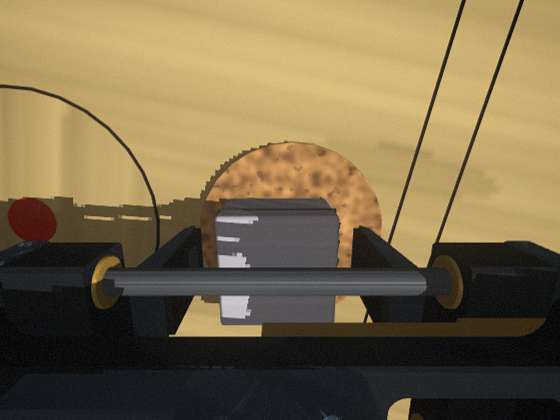

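View pics/s_side.png

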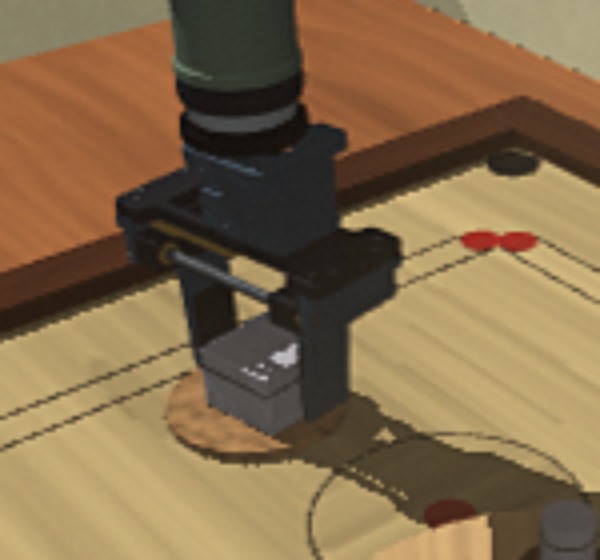

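Fingers straddle the tin, centred at column 277. I'll close and lift.

```bash
python3 -m handwheel '[[0.3,[0,0,0],[0,0,0]],[0.3,[0,0,0],[0,0,0]],[0.3,[0,0,0],[0,0,0]],[0.3,[0,0,0],[0,0,0]],[0.3,[0,0,0],[0,0,0]],[0.3,[0,-1,0],[0,0,0]],[0.3,[0,-4,0],[0,0,0]],[0.3,[0,-10,0],[0,0,0]],[0.3,[0,-20,0],[0,0,0]],[0.3,[0,-25,0],[0,0,0]]]' 20
python3 - <<'E'
from h import *
cv2.imwrite('pics/t_side.png',cv2.resize(env.grab_frame('side')[100:260,150:300,::-1],None,fx=3,fy=3))
print(env.state()['force'],env.state()['ee_pos'])
E
```

```text
time_s: 30.17
ee_pos: [560.7, 163.1, 89.1]
ee_rot: [-90.0, 0.2, 11.1]
force: [1.2, 0.1, -2.1]
gripper_width: 62.2
[1.33700147 0.58587073 1.77031129] [564.57889991 164.1166144   95.39136189]
```

View pics/t_side.png

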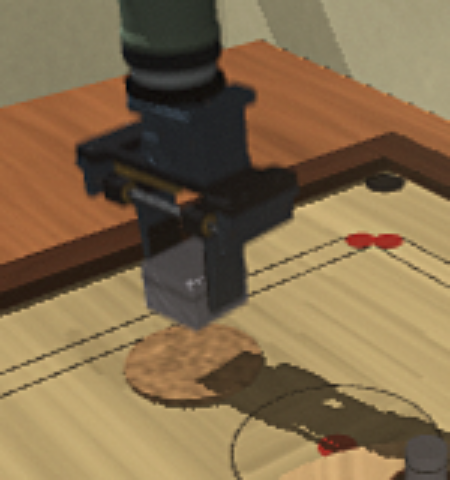

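```bash
python3 -m handwheel '[[0.3,[0,-20,0],[0,4,0]],[0.3,[0,-22,0],[0,6.5,0]],[0.3,[0,-22,0],[0,7,0]],[0.3,[0,-14,0],[0,7,0]],[0.3,[0,-3,0],[0,7,0]],[0.3,[0,0,0],[0,6.5,0]],[0.3,[0,0,0],[0,4,0]],[0.3,[3,0,-10],[0,0,0]],[0.3,[7,0,-22],[0,0,0]],[0.3,[9,0,-29],[0,0,0]]]' 20
python3 -m handwheel '[[0.3,[10,0,-32],[0,0,0]],[0.3,[10,0,-32],[0,0,0]],[0.3,[10,0,-32],[0,0,0]],[0.3,[10,0,-32],[0,0,0]],[0.3,[10,0,-32],[0,0,0]],[0.3,[10,0,-32],[0,0,0]],[0.3,[10,0,-32],[0,0,0]],[0.3,[10,0,-32],[0,0,0]],[0.3,[10,0,-31],[0,0,0]],[0.3,[8,0,-26],[0,0,0]]]' 20
python3 -m handwheel '[[0.3,[6,0,-18],[0,0,0]],[0.3,[3,0,-8.6],[0,0,0]],[0.3,[0,0,0],[0,0,0]],[0.3,[0,0,0],[0,0,0]],[0.3,[0,0,0],[0,0,0]],[0.3,[0,0,0],[0,0,0]],[0.3,[0,0,0],[0,0,0]],[0.3,[0,0,0],[0,0,0]],[0.3,[0,0,0],[0,0,0]],[0.3,[0,0,0],[0,0,0]]]' 20
python3 look.py u rim_square square_tin_center
```

```text
time_s: 31.05
ee_pos: [546.8, 101.3, 170.4]
ee_rot: [-90.0, -0.0, -30.7]
force: [0.1, -0.9, -2.9]
gripper_width: 62.1
time_s: 31.88
ee_pos: [468.7, -220.0, 170.6]
ee_rot: [-90.0, -0.0, -30.9]
force: [0.6, -0.6, -1.6]
gripper_width: 61.8
time_s: 32.72
ee_pos: [464.4, -244.7, 170.4]
ee_rot: [-90.0, -0.0, -30.9]
force: [1.1, 0.0, -2.0]
gripper_width: 62.1
wrist rim_square 0.56 [273.6 181.9]
wrist square_tin_center 0.9 [276.3 244.5]
```

View pics/wrist_u_m.png

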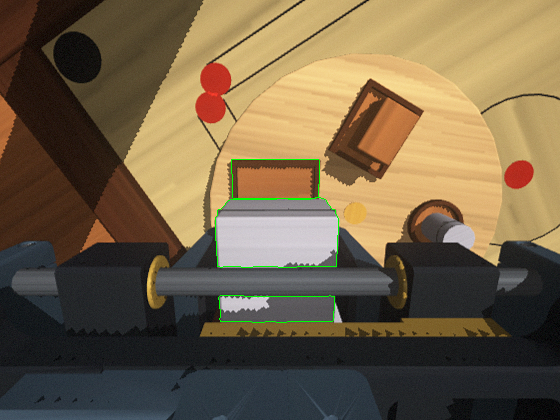

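```bash
python3 - <<'E'
from h import *
import pickle
C,q=pickle.load(open('u.pkl','rb'))['wrist','rim_square']
s=env.state();Rm=R.from_euler('xyz',s['ee_rot'],degrees=True)
m=q['region']
for x in (240,276,312):
    v=np.nonzero(m[:,x])[0].min(); p=atz(C,(x,v),44); print(x,v,p.round(1),Rm.inv().apply(p-s['ee_pos']).round(1))
for u in ((232,185),(319,185)): p=atz(C,u,44);print(Rm.inv().apply(p-s['ee_pos']).round(1))
print(s['ee_pos'])
E
```

```text
240 159 [ 407.3 -251.8   44. ] [-45.4 126.4 -35.2]
276 159 [ 425.4 -221.4   44. ] [-45.4 126.4   0.2]
312 159 [ 443.6 -191.1   44. ] [-45.5 126.4  35.5]
[-19.6 126.4 -44. ]
[-19.7 126.4  43.4]
[ 464.30040964 -244.9208593   170.42563112]
```

Centred within about 1 mm and parallel to the rim. Lowering now; contact is predicted at z of about 51.

```bash
python3 -m handwheel '[[0.3,[-1,12,0],[0,0,0]],[0.3,[0,20,0],[0,0,0]],[0.3,[0,24,0],[0,0,0]],[0.3,[0,20,0],[0,0,0]],[0.3,[0,15,0],[0,0,0]],[0.3,[0,10,0],[0,0,0]],[0.3,[0,7,0],[0,0,0]],[0.3,[0,4,0],[0,0,0]],[0.3,[0,2,0],[0,0,0]],[0.3,[0,1,0],[0,0,0]]]' 20
python3 -m handwheel '[[0.3,[0,0.8,0],[0,0,0]],[0.3,[0,0.5,0],[0,0,0]],[0.3,[0,0.5,0],[0,0,0]],[0.3,[0,0.5,0],[0,0,0]],[0.3,[0,0.5,0],[0,0,0]],[0.3,[0,0.5,0],[0,0,0]],[0.3,[0,0.5,0],[0,0,0]],[0.3,[0,0.5,0],[0,0,0]],[0.3,[0,0,0],[0,0,0]],[0.3,[0,0,0],[0,0,0]]]' 20
```

```text
time_s: 33.7
ee_pos: [463.8, -244.7, 55.8]
ee_rot: [-90.0, -0.1, -30.9]
force: [-0.5, -0.2, -3.1]
gripper_width: 61.8
time_s: 34.53
ee_pos: [463.4, -244.5, 51.9]
ee_rot: [-90.0, -0.0, -30.9]
force: [-1.5, 0.7, 5.4]
gripper_width: 61.9
```

```bash
python3 -m handwheel '[[0.3,[0,0.3,0],[0,0,0]],[0.3,[0,0,0],[0,0,0]],[0.85,[0,0,0],[0,0,0]],[0.85,[0,0,0],[0,0,0]],[0.85,[0,0,0],[0,0,0]],[0.85,[0,-2,0],[0,0,0]],[0.85,[0,-8,0],[0,0,0]],[0.85,[0,-20,0],[0,0,0]],[0.85,[0,-33,0],[0,0,0]],[0.85,[0,-36,0],[0,0,0]]]' 20
python3 -m handwheel '[[1,[0,-30,0],[0,0,0]],[1,[0,-30,10],[0,0,0]],[1,[0,-10,20],[0,0,0]],[1,[0,0,30],[0,0,0]],[1,[0,0,35],[0,0,0]],[1,[0,0,38],[0,0,0]],[1,[0,0,38],[0,0,0]],[1,[0,0,38],[0,0,0]],[1,[0,0,30],[0,0,0]],[1,[0,0,20],[0,0,0]]]'
python3 -m handwheel '[[1,[0,0,38],[0,0,0]],[1,[0,0,38],[0,0,0]],[1,[0,0,38],[0,0,0]],[1,[0,0,30],[0,0,0]],[1,[0,0,15],[0,0,0]],[1,[0,0,0],[0,0,0]],[1,[0,0,0],[0,0,0]],[1,[0,0,0],[0,0,0]],[1,[0,0,0],[0,0,0]],[1,[0,0,0],[0,0,0]]]'
python3 - <<'E'
from h import *
cv2.imwrite('pics/v_side.png',cv2.resize(env.grab_frame('side')[220:370,200:390,::-1],None,fx=4,fy=4))
cv2.imwrite('pics/v_sidefull.png',env.grab_frame('side')[:,:,::-1])
cv2.imwrite('pics/v_top.png',env.grab_frame('top')[:,:,::-1])
E
```

```text
time_s: 35.37
ee_pos: [462.4, -244.0, 150.2]
ee_rot: [-90.0, 0.2, -30.9]
force: [1.3, -0.0, 1.6]
gripper_width: 77.6
time_s: 36.2
ee_pos: [597.8, -19.4, 220.3]
ee_rot: [-89.9, -0.0, -30.8]
force: [0.1, -0.8, -0.6]
gripper_width: 91.4
time_s: 37.03
ee_pos: [677.8, 112.9, 220.4]
ee_rot: [-90.0, -0.0, -31.0]
force: [-0.1, 0.7, 0.1]
gripper_width: 90.9
```

View pics/v_side.png

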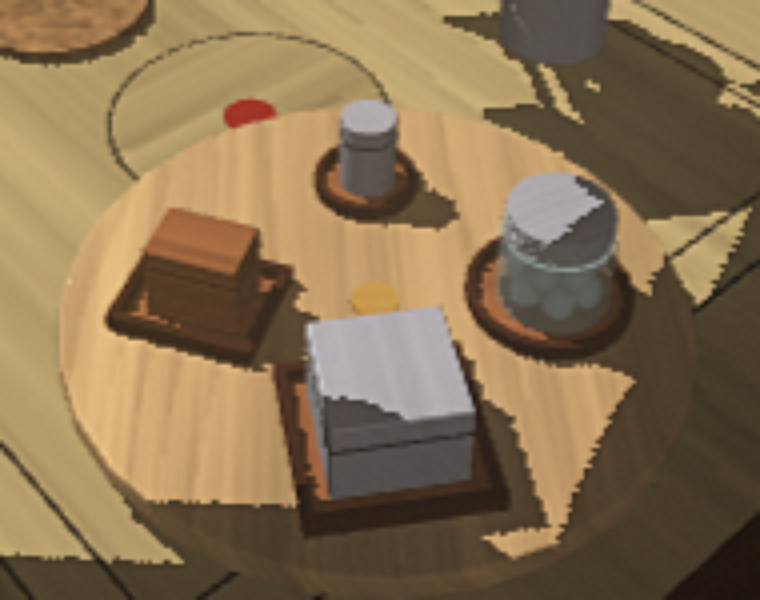

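View pics/v_top.png

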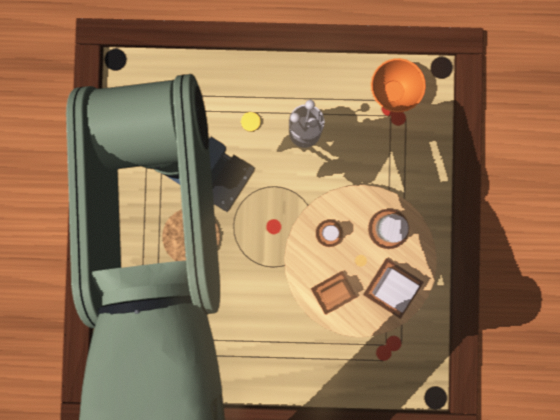

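All four pieces are upright inside their rims: (329,233), (389,228), (335,292) and (394,288) in the top view. The striker at (251,121) and the spoon holder at (306,125) are where they were. Handing in.

```bash
python3 -c "
from workcell import env
print(env.state()['time_s'],env.state()['qvel'].round(2));print(env.job_done())"
```

```text
37.1833 [ 0.22  0.18 -0.19 -0.08  0.01  0.09]
the job is handed in; nothing more can be done
None
```

I took the pile apart from the top and set each piece in its rim: small tin, wooden box, glass jar, then square tin. I handed the job in at about 37 s of the 112 s, and it reported no verdict.

- **Final pictures:** the side and top views show all four pieces upright and inside their rims. The striker and spoon holder show at the same pixels as at the start. The gripper was clear of everything.
- **Seating:** each piece touched down within about 1 mm of the height predicted for its rim floor. The wrist force was about 6 N for the jar and at most 14 N for the others, the small tin being the highest.
- **Disagreements:** several readings taken while the arm was still settling were off by up to about 4 mm in y. I corrected the small tin's position before setting it down, and re-measured the box before gripping it. The detector also ranked wrong matches for some rims, which I discarded after comparing them with the pictures. None of the last checks failed.

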